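# Show the packer where the forgotten pawn goes

## Robot

A 7-joint arm with a two-finger parallel gripper is mounted at the origin on the work surface. World frame = base frame: x ahead of the robot, y to its left, z up, the work surface at z = 0. Lengths are in mm, angles in rad, forces in N, time in s.
With the tool pointing down it reaches from about 350 to 775 mm from the base axis. Payload 3.1 kg.
Tool frame: the origin (TCP) lies between the finger pads, 19 mm behind the fingertips; this is the grasp point; z points along the fingers, y is the line along which they close (so a half turn about z gives the same grasp; the last joint's range is limited). The gripper opens to 85 mm and grips with 20 to 120 N. Pads are 22 mm wide; open, the fingers measure 114 mm over their backs; the gripper's body (76 mm by 85 mm) begins 54 mm behind the grasp point. The pads swing forward as they close: fully open they stand 13 mm farther back than shut.
Start: joints at [1.249, 0.311, 0.014, 1.512, -0.004, 1.319, -0.027], TCP at [151.923, -528.617, 250.004] pointing down, gripper open.
Joint ranges: [-2.7, 2.7], [-0.3, 1.91], [-1.27, 1.3], [0.12, 2.57], [-1.44, 4.58], [0.2, 2.03], [-3.05, 3.05]. Speed limits (rad/s): [2.79, 2.79, 3.14, 3.14, 3.14, 3.14, 3.14].

## Interface

Orientations are given as a rotation vector (axis times angle).
In Python, from bench import readout, imaging, manip, models gives the robot as it stands. The module is installed in compiled form; this text tells all that it offers.
- The arm moves only by the shell command python3 -m inch 'ROWS'. ROWS is JSON, one flat list of numbers, 7 for each row, row after row: the shift along the world's x, y, z each as a share of 600 mm, from -1 to 1, then the turn, a rotation vector about the world's x, y, z each as a share of 90 degrees, from -1 to 1, then the opening, from 0 (shut) to 1 (fully open). A call has 1 to 10 rows; each row is the pose to reach, as a shift and turn from the pose commanded when the call began; what a row does not reach only later rows make up. A row lasts 1/10 s, in which the tool goes at most 50 mm and 8.59 degrees, less where a joint would pass 70% of its speed; a pose out of reach is approached as far as the arm can. A call with a number of a shift or a turn outside -1 to 1 is refused whole. A call with a gripper value outside its range is refused whole. The fingers move at their own pace and stop on an object; the grip force is fixed at half the most. Time passes only in rows, so rows that repeat a pose let the fingers close. It gives the time, the measured TCP pose, the force, the opening and the grip force at its end, in the units of the state.
- readout.observe(): the state, without advancing time (a new reading comes with each control period).
- imaging.grab_frame(name): name is "scene" or "top" or "wrist"; returns (picture, depth): 480x640x3 uint8, blue, green, red; 480x640 float32, mm along the optical axis (not along the pixel's ray), 0 where there is no reading.
- imaging.get_calibration(name): a dict with "fov_y" (degrees; the focal length in pixels is half the picture's height over the tangent of half this angle, whatever the lens; pixels are square), "cx", "cy" (the principal point, pixels), "rvec" (rotation vector, rad) and "tvec" (3), from world to camera coordinates, as OpenCV has them. Camera axes: x right, y down, z forward; pixel columns grow to the right and rows downward; lengths in mm; the calibration is good to about 2 mm. A picture is of the moment at which its call begins: read the wrist's pose just before it. get_calibration takes no time and is no camera call; for the wrist camera it gives the pose at the moment of the call.
- manip.hand_in(): hands the job in; it is judged then, once.
Trained networks look in the newest picture that a camera, given by its name, has taken for a name from the list of things; names that differ only in an ending like _2 or _b are one class to them, and where a whole thing is asked for, a point or a joint stands for the part that bears it (a point fixed in the world has none). Each returns a list of dicts, best first, with "conf" (0 to 1); they miss things now and then, are a little off and sometimes report something else, mostly with a low value. They report only what shows in the picture. A call takes as long as a camera call.
- models.silhouettes(query, camera): "region" (480x640 bool, what is visible of it) and "pixel" ([column, row] in pixels, amid what is visible of it).
- models.landmark_of(query, camera): "pixel" ([column, row] in pixels: a listed point, or the origin of a listed thing).
The state is a dict: "clock": time; "qpos": joint angles; "joint_vel": joint speeds; "tau": joint torques, N m; "eef_pos": TCP position; "tcp_rot": TCP orientation; "ft_force": force on the tool from outside, world axes, zero at the start; "moment": the same for the moment, N m; "grip_width": finger opening in mm; "gripper_force": force on a finger pad.
Only numpy, scipy, OpenCV 4.12 (cv2) and the standard library are available. Lean on these libraries where they do the work, as an engineer would, in place of code of your own. Each camera call takes 0.05 s, during which the arm holds its last target. There are 200 camera calls.

## Task

The red pawn was left behind in the upturned box lid. Show the packer where it belongs: with the fingers pointing straight down, point at the red pawn from a few centimetres above it and hold still for two seconds, then point in the same way at the one empty pocket of the game box for two seconds, and finish still pointing at that pocket. Only point: touch nothing and leave every piece where it is.

Things in the scene. Friction and masses are not known exactly. Their poses are not given: they have to be found in the camera images.
- red_pawn_top (a point): Top of the red pawn's round head, on its axis, 41 mm above the table. The pawn stands upright somewhere on the floor of the upturned lid (lid walls 40 mm high), never against a wall; head 14 mm across.
- red_pawn: Red pawn, 23 mm across the foot, 38 mm tall, standing upright in the lid; origin at the centre of its underside (3 mm above the table), z up.
- empty_pocket (a point): Centre of the mouth of the one cup in the game box that holds no pawn, level with its rim, 30 mm above the table. The box holds six equal square grey cups (pockets), 47 mm from centre to centre, 43 mm wide inside, 25 mm deep; the other five hold a pawn each, whose heads rise 13 mm over the rims. Which place in the box is empty varies.
- game_box: Open game carton, red outside, black inside, 190 mm along its x, 250 mm along its y, 45 mm high, fixed, on the robot's left or right. Origin at the centre of its underside. The six cups lie at x = -23.5 or 23.5 mm and y = -94.5, -47.5 or -0.5 mm; two card decks fill the +y end, tiles lie along the +x side, green houses along the -x side.
- lid: Lid of the game carton lying upside down like a tray, blue outside, cream inside, 196 mm along its x, 256 mm along its y, 40 mm high, 3 mm walls and floor; fixed to the table. Origin at the centre of its underside. It stands beside the game box, on the other side. It holds the red pawn and two white dice.
- blue_pawn: Blue plastic pawn, 23 mm across the foot, 38 mm tall, standing upright in one of the cups of the game box; origin at the centre of its underside, z up. Bystander.
- green_pawn: Green plastic pawn, 23 mm across the foot, 38 mm tall, standing upright in one of the cups of the game box; origin at the centre of its underside, z up. Bystander.
- yellow_pawn: Yellow plastic pawn, 23 mm across the foot, 38 mm tall, standing upright in one of the cups of the game box; origin at the centre of its underside, z up. Bystander.
- white_pawn: White plastic pawn, 23 mm across the foot, 38 mm tall, standing upright in one of the cups of the game box; origin at the centre of its underside, z up. Bystander.
- purple_pawn: Purple plastic pawn, 23 mm across the foot, 38 mm tall, standing upright in one of the cups of the game box; origin at the centre of its underside, z up. Bystander.
- die_a: White die, 16 mm cube, in the lid; origin at the centre of its underside. Bystander.
- die_b: White die, 16 mm cube, in the lid; origin at the centre of its underside. Bystander.
- tape_dispenser: Cream desk tape dispenser, 175 mm along its x, 74 mm wide, 122 mm high over the roll, at the left; origin at the centre of its underside. Bystander.
- tape_roll: Roll of packing tape lying flat, 110 mm across, 48 mm high, at the right; origin at the centre of its underside. Bystander.

How it is judged:
By the outcome, as a careful person would: the job done as asked, in the order asked, and still so for the second after the job is handed in, with the robot touching nothing.
It also fails if it takes over 50 s, if anything falls off the work surface, if the arm or the gripper's body presses on something with over 40 N, if the wrist force passes 120 N, or if a joint passes its speed limit or range.

## Working session

There is one attempt and no reset: what is moved stays moved. The work goes in short steps, Python scripts to look and compute and a shell command to move; the robot and the scene stay as the last step left them, time stands still between calls to the robot, and variables do not carry over. Pictures are saved under pics/ and viewed, at most 10 in all, crops included, and the job is handed in when it is done.

```bash
mkdir -p pics
cat > h.py <<'E'
import numpy as np, cv2
from bench import readout, imaging, manip, models
def cal(c):
    k=imaging.get_calibration(c); f=240/np.tan(np.radians(k["fov_y"])/2)
    return f,k["cx"],k["cy"],cv2.Rodrigues(np.array(k["rvec"],float))[0],np.array(k["tvec"],float).ravel()
def at_z(c,px,z,K=None):
    f,cx,cy,R,t=K or cal(c); d=R.T@np.array([(px[0]-cx)/f,(px[1]-cy)/f,1]); o=-R.T@t
    return o+d*(z-o[2])/d[2]
def from_depth(c,px,D,K=None):
    f,cx,cy,R,t=K or cal(c); u,v=int(round(px[0])),int(round(px[1])); z=D[v,u]
    return R.T@(np.array([(px[0]-cx)/f*z,(px[1]-cy)/f*z,z])-t)
E
python3 - <<'E'
from h import *
np.set_printoptions(precision=1,suppress=True)
s=readout.observe();print(s["clock"],s["eef_pos"],s["tcp_rot"],s["grip_width"])
for c in("scene","top"):
    I,D=imaging.grab_frame(c);cv2.imwrite(f"pics/{c}0.png",I)
    for q,z in(("red_pawn_top",41),("empty_pocket",30)):
        for r in models.landmark_of(q,c)[:3]:
            p=r["pixel"];print(c,q,round(r["conf"],2),np.array(p),at_z(c,p,z),from_depth(c,p,D))
    for q in ("game_box","lid","red_pawn"):
        for r in models.silhouettes(q,c)[:2]: print(c,q,round(r["conf"],2),np.array(r["pixel"]),r["region"].sum(),from_depth(c,r["pixel"],D))
E
```

```text
0.0 [ 151.7 -528.   248.9] [-3.1 -0.4  0. ] 85.55469038884932
scene red_pawn_top 0.58 [357.  230.4] [516.6 126.9  41. ] [483.  159.3  -0.4]
scene empty_pocket 0.54 [214.9 302.3] [ 505.  -317.1   30. ] [ 483.8 -310.3    3.9]
scene game_box 0.76 [259.9 287.5] 5340 [ 526.7 -202.6   27.4]
scene lid 0.93 [374.7 223.3] 4647 [490.6 223.2   0.5]
scene red_pawn 0.65 [352.6 235.7] 49 [506.3 121.2  15.9]
top red_pawn_top 0.6 [259.1 246.7] [509.6 125.9  41. ] [509.  125.6  43.6]
top empty_pocket 0.89 [454.  258.7] [ 489.4 -316.2   30. ] [ 493.9 -322.5    6.6]
top empty_pocket 0.63 [185.9 248.2] [506.4 293.3  30. ] [508.5 295.6  20.2]
top game_box 0.65 [400.3 247.6] 7144 [ 513.2 -194.4   32.4]
top lid 0.59 [219.9 252.1] 10059 [501.1 218.1  15.9]
top red_pawn 0.72 [429.8 257. ] 65 [ 495.8 -264.9   14. ]
top red_pawn 0.55 [262.4 248. ] 64 [512.2 120.9  14.8]
```

View pics/top0.png

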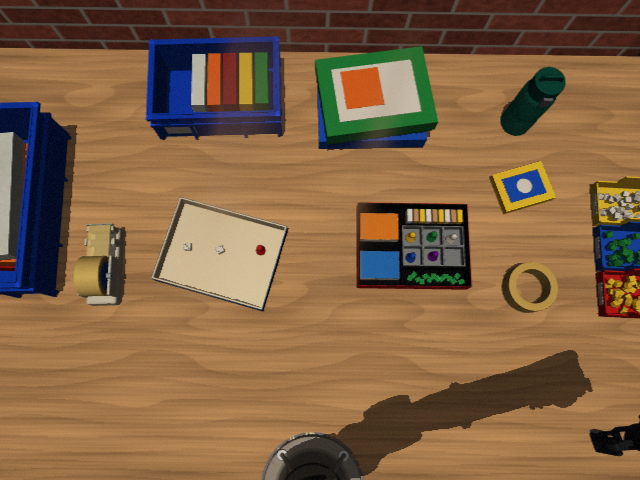

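View pics/scene0.png

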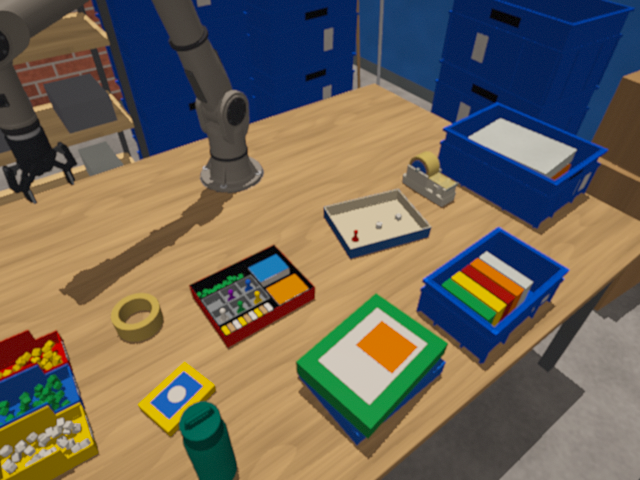

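The top view shows the red pawn at about (260,250) in the lid, left. The empty cup appears to be the bottom-right one, at about (454,258). The two views differ by 15 mm on the pocket, so I'll check it with the wrist camera on the way.

```bash
python3 -m inch '[0.05,0.04,0,0,0,0,0, 0.11,0.09,0,0,0,0,0, 0.17,0.14,0,0,0,0,0, 0.23,0.19,0,0,0,0,0, 0.29,0.24,0,0,0,0,0, 0.35,0.29,0,0,0,0,0, 0.41,0.34,0,0,0,0,0, 0.47,0.39,0,0,0,0,0, 0.5,0.42,0,0,0,0,0, 0.5,0.42,0,0,0,0,0]'
cat > look.py <<'E'
import sys
from h import *
np.set_printoptions(precision=1,suppress=True)
n=sys.argv[1]
K=cal("wrist");I,D=imaging.grab_frame("wrist");cv2.imwrite(f"pics/{n}.png",I)
s=readout.observe();print(s["clock"],s["eef_pos"],s["tcp_rot"],s["grip_width"],np.abs(s["joint_vel"]).max())
print("cam",-K[3].T@K[4])
for q,z in(("red_pawn_top",41),("empty_pocket",30)):
    for r in models.landmark_of(q,"wrist")[:3]:
        p=r["pixel"];print(q,round(r["conf"],2),np.array(p),at_z("wrist",p,z,K),from_depth("wrist",p,D,K))
E
python3 look.py w1
```

```text
clock: 1.6
eef_pos: [455.8, -271.2, 250.1]
tcp_rot: [-3.106, -0.453, -0.005]
ft_force: [0.7, -0.1, 0.4]
grip_width: -0.2
gripper_force: 0.0
1.65 [ 453.5 -274.3  250. ] [-3.1 -0.4 -0. ] 0.024597897196864418 0.06505841520908624
cam [ 531.3 -248.9  374. ]
```

View pics/w1.png

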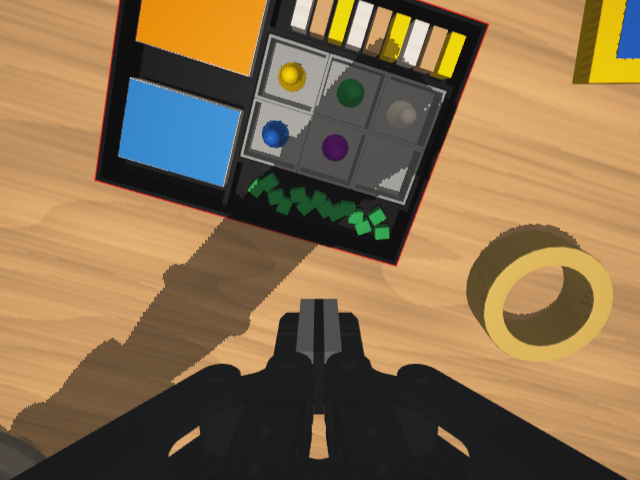

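The wrist view shows five pawns, with the near right cup empty and its mouth centred at about (387,170). The networks saw nothing here, so I'll fit the box pose from its rim corners at (488,24), (397,265) and (96,180), and cross-check with the cup block's corners and the depth.

```bash
cat > fit.py <<'E'
from h import *
np.set_printoptions(precision=1,suppress=True)
def rigid(a,b):
    a=np.array(a,float);b=np.array(b)[:,:2];ma,mb=a.mean(0),b.mean(0);U,S,V=np.linalg.svd((a-ma).T@(b-mb))
    R=(U@np.diag([1,np.linalg.det(U@V)])@V).T;t=mb-R@ma;print("res",(b-(a@R.T+t)).ravel());return R,t
K=cal("wrist")
def do(n,px,box,z):
    P=[at_z("wrist",p,z,K) for p in px];R,t=rigid(box,P);print(n,"centre",t,"yaw",np.arctan2(R[1,0],R[0,0]),"pocket",R@[-23.5,-94.5]+t)
do("rim",[(488,24),(397,265),(96,180)],[(95,-125),(-95,-125),(-95,125)],45)
do("cups",[(270,36),(446,91),(405,204),(240,160)],[(47,23),(47,-118),(-47,-118),(-47,23)],30)
do("heads",[(291,75),(350,92),(402,115),(275,133),(335,147)],[(23.5,-.5),(23.5,-47.5),(23.5,-94.5),(-23.5,-.5),(-23.5,-47.5)],41)
print(at_z("wrist",(387,171),30,K))
I,D=imaging.grab_frame("wrist")
for p in [(446,60),(397,150),(387,171),(312,118)]: print(p,from_depth("wrist",p,D,K))
E
python3 fit.py
```

```text
res [-0.5  0.6  0.1 -0.2  0.4 -0.4]
rim centre [ 514.3 -231.6] yaw -0.009900497258447445 pocket [ 489.9 -325.9]
res [ 0.1 -1.5 -0.3  0.5  1.   1.  -0.8  0. ]
cups centre [ 512.3 -231.6] yaw 0.0030243890274726055 pocket [ 489.1 -326.2]
res [-2.2 -1.5 -0.3  0.3 -3.9  4.6  1.3 -1.6  5.1 -1.8]
heads centre [ 516.  -229.9] yaw -0.026265872216770212 pocket [ 490.  -323.7]
[ 488.6 -325.4   30. ]
(446, 60) [ 582.4 -345.    13.7]
(397, 150) [ 505.3 -332.8    5.4]
(387, 171) [ 485.8 -330.5    4.9]
(312, 118) [ 510.5 -255.6    3.9]
```

```bash
python3 -m inch '[0,0.07,0,0,0,0,0, 0,0.14,0,0,0,0,0, 0,0.21,0,0,0,0,0, 0,0.28,0,0,0,0,0, 0,0.35,0,0,0,0,0, 0,0.42,0,0,0,0,0, 0,0.49,0,0,0,0,0, 0,0.56,0,0,0,0,0, 0,0.61,0,0,0,0,0, 0,0.61,0,0,0,0,0]'
python3 -m inch '[0,0,0,0,0,0,0,0,0,0,0,0,0,0]'
python3 look.py w2
```

```text
clock: 2.8
eef_pos: [451.3, 93.4, 250.5]
tcp_rot: [-3.107, -0.448, -0.002]
ft_force: [-0.2, -0.1, 0.1]
grip_width: -0.1
gripper_force: 0.0
clock: 3.0
eef_pos: [452.2, 86.8, 249.9]
tcp_rot: [3.11, 0.431, -0.001]
ft_force: [0.1, -0.3, -0.1]
grip_width: 0.2
gripper_force: 0.0
3.05 [452.2  86.9 249.9] [ 3.1  0.4 -0. ] -0.18568484647786718 0.004815785084918716
cam [528.4 108.5 373.5]
red_pawn_top 0.88 [288.8 119.2] [508.  125.2  41. ] [507.9 125.3  40.5]
red_pawn_top 0.61 [289.4 117.8] [509.1 125.1  41. ] [509.  125.1  40.6]
```

View pics/w2.png

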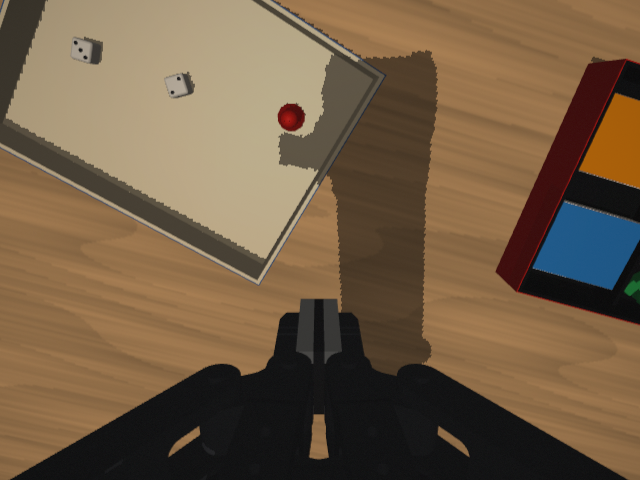

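The wrist view shows the red pawn's head at (291,117), and the network's points match it. Depth puts its top at z = 40.5 mm, and the top view agrees: about (509,125). Now I'll move above it.

```bash
python3 -m inch '[0.05,0.03,0,0,0,0,0, 0.095,0.063,-0.03,0,0,0,0, 0.095,0.063,-0.08,0,0,0,0, 0.095,0.063,-0.13,0,0,0,0, 0.095,0.063,-0.18,0,0,0,0, 0.095,0.063,-0.22,0,0,0,0, 0.095,0.063,-0.25,0,0,0,0, 0.095,0.063,-0.26,0,0,0,0, 0.095,0.063,-0.26,0,0,0,0, 0.095,0.063,-0.26,0,0,0,0]'
python3 -m inch '[0,0,0,0,0,0,0,0,0,0,0,0,0,0]'
python3 look.py w3
python3 - <<'E'
from h import *
print(cv2.Rodrigues(np.array(readout.observe()["tcp_rot"],float))[0][:,2])
for c in("scene","top"):
    I,D=imaging.grab_frame(c);cv2.imwrite(f"pics/{c}1.png",I)
a=cv2.imread("pics/scene1.png")[160:280,280:440]
cv2.imwrite("pics/crop1.png",cv2.resize(a,None,fx=4,fy=4))
b=cv2.imread("pics/w3.png")
cv2.imwrite("pics/pair.png",np.hstack([cv2.resize(a,(400,300)),cv2.resize(b,(400,300))]))
E
```

```text
clock: 4.15
eef_pos: [509.8, 127.1, 94.9]
tcp_rot: [-3.111, -0.437, -0.003]
ft_force: [0.5, 0.5, 0.1]
grip_width: 0.1
gripper_force: 0.0
clock: 4.35
eef_pos: [509.7, 127.4, 95.1]
tcp_rot: [-3.111, -0.438, -0.004]
ft_force: [0.0, -0.1, -0.0]
grip_width: -0.0
gripper_force: 0.0
4.4 [509.5 127.3  94.9] [3.1 0.4 0. ] -0.1668365314801435 0.0045846788529269895
cam [585.5 149.3 218.9]
red_pawn_top 0.59 [324. 284.] [509.  124.3  41. ] [509.  124.3  41. ]
[ 1.04505460e-03  9.20244933e-05 -9.99999450e-01]
```

View pics/pair.png

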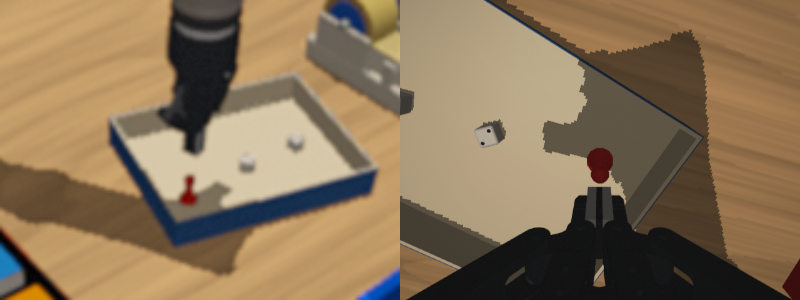

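The left half of the picture shows the fingers over the red pawn. In the wrist half, the head lies right at the tips, at about (322,284), which puts it at (509,124.5). I'll nudge 2.4 mm in y and hold for over two seconds.

```bash
python3 -m inch '[0,-0.004,0,0,0,0,0, 0,-0.004,0,0,0,0,0, 0,-0.004,0,0,0,0,0, 0,-0.004,0,0,0,0,0, 0,-0.004,0,0,0,0,0, 0,-0.004,0,0,0,0,0, 0,-0.004,0,0,0,0,0, 0,-0.004,0,0,0,0,0, 0,-0.004,0,0,0,0,0, 0,-0.004,0,0,0,0,0]'
python3 -m inch '[0,0,0,0,0,0,0,0,0,0,0,0,0,0,0,0,0,0,0,0,0,0,0,0,0,0,0,0,0,0,0,0,0,0,0,0,0,0,0,0,0,0,0,0,0,0,0,0,0,0,0,0,0,0,0,0,0,0,0,0,0,0,0,0,0,0,0,0,0,0]'
python3 -m inch '[0,0,0,0,0,0,0,0,0,0,0,0,0,0,0,0,0,0,0,0,0,0,0,0,0,0,0,0,0,0,0,0,0,0,0,0,0,0,0,0,0,0,0,0,0,0,0,0,0,0,0,0,0,0,0,0,0,0,0,0,0,0,0,0,0,0,0,0,0,0]'
python3 -m inch '[0,0,0.04,0,0,0,0, 0,0,0.1,0,0,0,0, 0,0,0.16,0,0,0,0, 0,0,0.2,0,0,0,0, 0,-0.05,0.22,0,0,0,0, 0,-0.12,0.22,0,0,0,0, -0.01,-0.19,0.22,0,0,0,0, -0.02,-0.26,0.22,0,0,0,0, -0.03,-0.33,0.22,0,0,0,0, -0.04,-0.4,0.22,0,0,0,0]'
```

```text
clock: 5.6
eef_pos: [508.9, 124.8, 94.0]
tcp_rot: [3.111, 0.438, -0.0]
ft_force: [-0.8, 0.7, -0.2]
grip_width: -0.4
gripper_force: 0.0
clock: 6.6
eef_pos: [508.9, 124.8, 94.0]
tcp_rot: [3.111, 0.438, -0.0]
ft_force: [0.2, 0.2, 0.2]
grip_width: 0.1
gripper_force: 0.0
clock: 7.6
eef_pos: [508.9, 124.8, 94.0]
tcp_rot: [-3.111, -0.438, -0.0]
ft_force: [0.5, 0.8, 0.9]
grip_width: 0.1
gripper_force: 0.0
clock: 8.6
eef_pos: [484.4, -116.8, 226.2]
tcp_rot: [3.11, 0.438, 0.001]
ft_force: [0.9, -0.2, -0.3]
grip_width: -0.2
gripper_force: 0.0
```

```bash
python3 -m inch '[-0.01,-0.07,0,0,0,0,0, -0.03,-0.14,0,0,0,0,0, -0.05,-0.21,0,0,0,0,0, -0.065,-0.28,0,0,0,0,0, -0.075,-0.33,0,0,0,0,0, -0.075,-0.35,0,0,0,0,0, -0.075,-0.35,0,0,0,0,0, -0.075,-0.35,0,0,0,0,0, -0.075,-0.35,0,0,0,0,0, -0.075,-0.35,0,0,0,0,0]'
python3 look.py w4
```

```text
clock: 9.6
eef_pos: [440.9, -323.0, 226.2]
tcp_rot: [-3.11, -0.444, -0.001]
ft_force: [-0.4, 0.5, -0.6]
grip_width: 0.4
gripper_force: 0.0
9.65 [ 440.7 -323.5  226.2] [-3.1 -0.4 -0. ] 0.1340849755951465 0.010844215833974293
cam [ 516.8 -300.9  349.9]
empty_pocket 0.64 [331.9 135.1] [ 495.2 -317.7   30. ] [ 493.5 -319.     5. ]
```

View pics/w4.png

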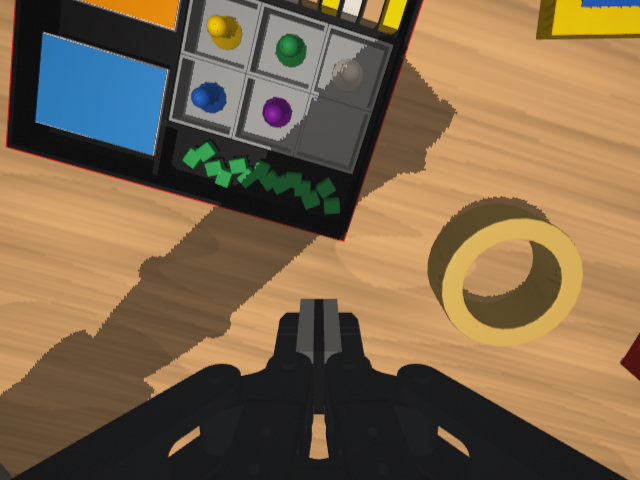

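The empty cup is the shadowed one, at about (335,135), with its outer corner at (358,173). I'll refit here.

Run:
```python
src=open("fit.py").read().split('do("rim"')[0];exec(src)
do("rim",[(344,240),(8,147)],[(-95,-125),(-95,125)],45)
do("cups",[(395,51),(358,173),(170,122)],[(47,-118),(-47,-118),(-47,23)],30)
for p in [(334,134),(332,135)]:print(at_z("wrist",p,30,K))
c="top";I,D=imaging.grab_frame("wrist")
K=cal("top")
for p in[(357,205),(467,205),(471,288),(357,288)]:print(at_z("top",p,45,K))
a=I[0:200,150:450];cv2.imwrite("pics/c4.png",cv2.resize(a,(800,533),interpolation=cv2.INTER_CUBIC))
```

```text
res [ 0.   0.5 -0.  -0.5]
rim centre [ 518.8 -225.2] yaw -0.0004619502124600105 pocket [ 495.3 -319.6]
res [-3.   0.2  2.9 -1.2  0.1  1. ]
cups centre [ 517.5 -227.1] yaw -0.0004835540388028882 pocket [ 493.9 -321.5]
[ 495.8 -320.4   30. ]
[ 494.7 -319.2   30. ]
[609.1 -95.5  45. ]
[ 612.3 -348.    45. ]
[ 420.9 -346.7   45. ]
[417.9 -94.1  45. ]
```

View pics/c4.png

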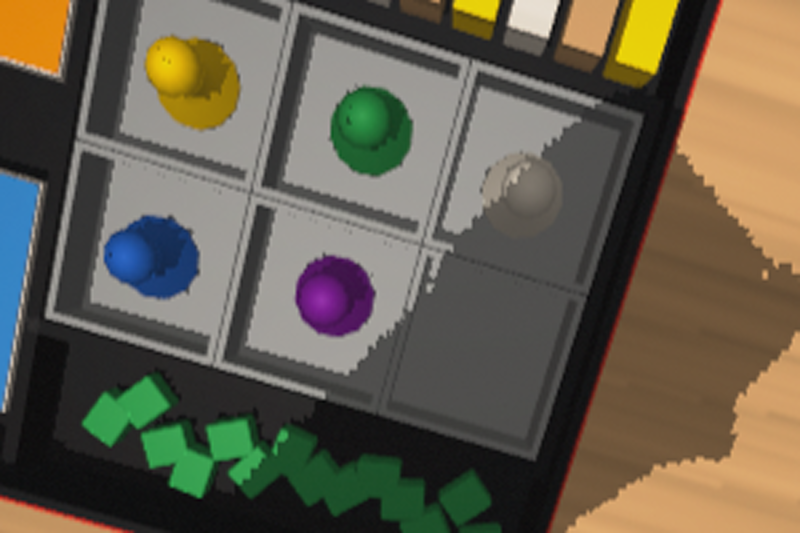

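```bash
python3 -m inch '[0.04,0.004,0,0,0,0,0, 0.088,0.008,0,0,0,0,0, 0.088,0.008,-0.04,0,0,0,0, 0.088,0.008,-0.09,0,0,0,0, 0.088,0.008,-0.14,0,0,0,0, 0.088,0.008,-0.19,0,0,0,0, 0.088,0.008,-0.22,0,0,0,0, 0.088,0.008,-0.235,0,0,0,0, 0.088,0.008,-0.235,0,0,0,0, 0.088,0.008,-0.235,0,0,0,0]'
python3 -m inch '[0,0,0,0,0,0,0,0,0,0,0,0,0,0]'
python3 look.py w5
```

```text
clock: 10.8
eef_pos: [493.5, -320.8, 86.0]
tcp_rot: [3.11, 0.438, 0.002]
ft_force: [-0.1, -0.9, 0.8]
grip_width: -0.0
gripper_force: 0.0
clock: 11.0
eef_pos: [493.6, -320.9, 86.4]
tcp_rot: [3.109, 0.438, 0.003]
ft_force: [-0.3, 0.3, 0.4]
grip_width: 0.2
gripper_force: 0.0
11.05 [ 493.4 -320.8   86.2] [3.1 0.4 0. ] -0.27009408977807847 0.005222905995275844
cam [ 569.3 -298.8  210.2]
empty_pocket 0.8 [313.6 274.4] [ 495.2 -318.4   30. ] [ 485.  -321.1    5.2]
```

View pics/w5.png

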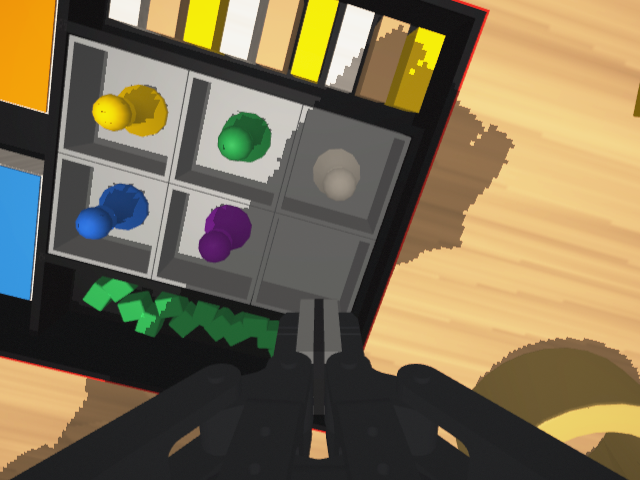

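The fingers stand over the empty cup, whose mouth is centred at about (312,272). Network and grid both put it at (495.5,-318). I'll make a small correction and then hold.

```bash
python3 -m inch '[0.003,0.004,-0.006,0,0,0,0, 0.003,0.004,-0.006,0,0,0,0, 0.003,0.004,-0.006,0,0,0,0, 0.003,0.004,-0.006,0,0,0,0, 0.003,0.004,-0.006,0,0,0,0, 0.003,0.004,-0.006,0,0,0,0, 0.003,0.004,-0.006,0,0,0,0, 0.003,0.004,-0.006,0,0,0,0, 0.003,0.004,-0.006,0,0,0,0, 0.003,0.004,-0.006,0,0,0,0]'
python3 -m inch '[0,0,0,0,0,0,0,0,0,0,0,0,0,0,0,0,0,0,0,0,0,0,0,0,0,0,0,0,0,0,0,0,0,0,0,0,0,0,0,0,0,0,0,0,0,0,0,0,0,0,0,0,0,0,0,0,0,0,0,0,0,0,0,0,0,0,0,0,0,0]'
python3 -m inch '[0,0,0,0,0,0,0,0,0,0,0,0,0,0,0,0,0,0,0,0,0,0,0,0,0,0,0,0,0,0,0,0,0,0,0,0,0,0,0,0,0,0,0,0,0,0,0,0,0,0,0,0,0,0,0,0,0,0,0,0,0,0,0,0,0,0,0,0,0,0]'
python3 look.py w6
python3 -c "from bench import manip;print(manip.hand_in())"
```

```text
clock: 12.15
eef_pos: [494.5, -318.0, 81.4]
tcp_rot: [3.111, 0.438, 0.0]
ft_force: [0.3, 0.0, 1.5]
grip_width: 0.1
gripper_force: 0.0
clock: 13.15
eef_pos: [494.5, -318.0, 81.4]
tcp_rot: [3.111, 0.438, -0.0]
ft_force: [-0.1, 0.3, 0.8]
grip_width: 0.1
gripper_force: 0.0
clock: 14.15
eef_pos: [494.5, -318.0, 81.4]
tcp_rot: [3.111, 0.438, -0.0]
ft_force: [-0.5, 0.9, -0.6]
grip_width: 0.0
gripper_force: 0.0
14.2 [ 494.6 -318.    81.4] [3.1 0.4 0. ] 0.13950670971122894 0.0010338019040874585
cam [ 570.5 -296.1  205.1]
red_pawn_top 0.68 [232.1 230.3] [ 512.1 -276.7   41. ] [ 504.  -274.    18.3]
empty_pocket 0.62 [319.5 280.1] [ 496.1 -318.2   30. ] [ 485.4 -321.4    4.9]
the job is handed in; nothing more can be done
None
```

I pointed at the red pawn and then at the empty pocket, holding still for over two seconds at each, and handed the job in at 14.2 s with the fingers still over the pocket; the wrist force readings gave no sign of contact.

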